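# Load the sprung pudding-pot lift

## Task

Load the two lidded pudding pots from the tray onto the sprung lift as one upright, centred stack: first the wide pot on the plate, let go of it there, then the small pot on the wide one's lid. Ease each pot's full weight onto the spring before you let go, so that the plate never drops or springs back faster than 6 cm a second. Tip neither pot and leave the tumbler and the spoon where they are.

Things in the scene. Friction and masses are not known exactly. Their poses are not given: they have to be found in the camera images.
- lift: Steel pot lift fixed on the counter, on the robot's left or right. Square plinth 170 x 170 mm, top 70 mm over the counter; from it rise four upright guide posts, 10 mm thick, at +-38 mm along its x and +-38 mm along its y (top ends 220 mm over the counter). Between the posts fingers pass down freely along its x or y axis, not along its diagonals. Origin: centre of the underside, on the counter; z up. Its yaw varies by up to 29 degrees either way.
- plate_top (a point): Centre of the upper face of the lift's square sprung plate (104 x 104 x 6 mm, aluminium; the posts pass through its corners). The axes are those of the lift. 210 mm over the counter when empty; it moves straight down under load.
- plate (a joint): How far the sprung plate has sunk, in m: 0 = empty, up at its stop; at most 0.125. Spring 56 N/m after a 0.5 N preload: every 100 g set on it sinks it by about 17.5 mm. Lightly damped, so a pot let go before (or pressed deeper than) its balance height makes the plate jump. Its speed must stay below 0.06 m/s either way.
- tray: Cream plastic serving tray fixed on the counter on the other side from the lift, 200 mm (its x) x 300 mm (its y), floor 5 mm and rim 14 mm over the counter. Origin: centre of the underside. The two pots and the tumbler stand in a row along its y, about 100 mm apart, in any order.
- wide_pot: The wide pudding pot: straight-sided white stoneware cylinder with a flat steel lid of the same diameter, diameter 68 mm, height 70 mm with the lid (lid: the top 12 mm). Origin: centre of the underside, z up. It may be full or nearly empty, which cannot be seen: 150 to 480 g.
- small_pot: The small pudding pot: same make, diameter 58 mm, height 52 mm with the flat lid (the top 12 mm). Origin: centre of the underside, z up. It may be full or nearly empty, which cannot be seen: 85 to 275 g.
- tumbler: Empty clear glass tumbler without a lid, rim diameter 58 mm, height 72 mm, standing on the tray beside the pots. Not to be moved. Origin: centre of the underside.
- spoon: Steel teaspoon 130 mm long, lying along its x on the counter between the lift and the tray. Not to be moved. Origin: near its middle, on the counter.
There are look-alikes about, which are no part of the job. What is shaped like the small_pot but turquoise or yellow is not meant.

How it is judged:
On the way, in this order (a step that is already met when the one before it is completed fails the run):
1. the wide pot stands alone and centred on the sprung plate, upright, released and at rest (horizontal distance between wide_pot and plate_top below 0.012 m and z of wide_pot in the frame of plate_top between -0.005 and 0.005 m and angle between wide_pot's own z axis and vertical below 0.08 rad and linear speed of wide_pot below 0.02 m/s and contact force between the fingers and wide_pot below 0.1 N and not (horizontal distance between small_pot and wide_pot below 0.012 m and z of small_pot in the frame of wide_pot between 0.065 and 0.075 m)), for 0.2 s.
2. the small pot stands centred on the wide pot's lid, both upright, released and at rest on the plate (horizontal distance between wide_pot and plate_top below 0.012 m and z of wide_pot in the frame of plate_top between -0.005 and 0.005 m and angle between each of wide_pot, small_pot's own z axis and vertical below 0.08 rad and linear speed of each of wide_pot, small_pot below 0.02 m/s and contact force between the fingers and wide_pot below 0.1 N and horizontal distance between small_pot and wide_pot below 0.012 m and z of small_pot in the frame of wide_pot between 0.065 and 0.075 m and contact force between the fingers and small_pot below 0.1 N), for 0.2 s.
At the end, for the whole second after the job is handed in: The wide pot stands on the sprung plate within 12 mm of its centre, the small pot on the wide pot's lid within 12 mm of its centre, both flat on what bears them (5 mm), upright within 0.08 rad, released and at rest (below 0.02 m/s), the plate at rest too (all of step 2 and velocity of joint plate between -0.02 and 0.02 m/s); the robot touches nothing.
It fails at once if the plate drops or springs back faster than 0.06 m/s (velocity of joint plate above 0.06 m/s or velocity of joint plate below -0.06 m/s).
It fails at once if a pot is tipped by more than 0.6 rad (angle between any of wide_pot, small_pot's own z axis and vertical above 0.6 rad).
It fails at once if the tumbler or the spoon is moved by more than 20 mm or the tumbler is tipped (distance of any of tumbler, spoon from where it was at the start of the episode above 0.02 m or angle between tumbler's own z axis and vertical above 0.3 rad).
It also fails if it takes over 72 s, if anything falls off the work surface, if the arm or the gripper's body presses on something with over 40 N, if the wrist force passes 120 N, or if a joint passes its speed limit or range.

## Robot

A 6-joint arm with a two-finger parallel gripper is mounted at the origin on the work surface. World frame = base frame: x ahead of the robot, y to its left, z up, the work surface at z = 0. Lengths are in m, angles in rad, forces in N, time in s.
With the tool pointing down it reaches from about 0.325 to 0.775 m from the base axis. Payload 5.5 kg.
Tool frame: the origin (TCP) lies between the finger pads; the fingertips stand 8 mm ahead of it and the grasp point (between the pads) lies 11 mm behind it (tcp_to_tips is the distance from the TCP to the fingertips, in m); z points along the fingers, y is the direction in which the jaws open and shut (so a half turn about z gives the same grasp; the last joint's range is limited). The gripper opens to 88 mm and grips with 3 to 60 N. Pads are 20 mm wide; open, the fingers measure 115 mm over their backs; the gripper's body (75 mm by 178 mm) begins 61 mm behind the grasp point.
Start: joints at [1.272, 0.091, 1.231, -0, 1.82, -0.057], TCP at [0.144, 0.583, 0.231] pointing down, gripper open.
Joint ranges: [-2.87, 2.87], [-0.86, 2.18], [0.17, 2.46], [-1.51, 4.65], [0.06, 2.69], [-2.65, 2.65]. Speed limits (rad/s): [2.57, 2.57, 3.01, 3.14, 3.14, 3.14].

## Interface

Orientations are given as a unit quaternion [w, x, y, z].
In Python, from bench import * gives the robot as it stands. Calls block until the motion is done:
- move_to(position, orientation): joint-space move of the TCP to a pose.
- move_l(position, speed=0.15, orientation=None): straight line of the TCP; orientation=None keeps the orientation; speed is the mean speed in m/s.
- movej(angles): joint-space move.
- gripper_open() and close(): open the fingers fully, or close them until they stop; the grip force is fixed at half the most.
- hold(seconds).
- inverse_kinematics(position, orientation): joint angles nearest the present ones, or None.
- state(): the state.
- get_image(name): name is "scene" or "side" or "wrist"; returns a dict with "frame" (400x640x3 uint8, blue, green, red), "depth" (400x640 float32, m along the optical axis (not along the pixel's ray), 0 where there is no reading), "camera_matrix" (3x3 intrinsics, pixels), "view" (4x4, takes a point from world to camera coordinates). Camera axes: x right, y up, looking along -z (the intrinsics and any distortion apply to the point x, -y, -z); pixel columns grow to the right and rows downward; lengths in m; the calibration is good to about 2 mm. The wrist camera is an equidistant fisheye: a pixel r from the principal point sees the ray r / f radians off the axis. A picture is of the moment at which its call begins.
A pose or a line that the arm cannot do raises IKError and nothing moves.
- job_done(): hands the job in, once; it reports no verdict.
The state is a dict: "time": time; "joint_pos": joint angles; "dq": joint speeds; "joint_torque": joint torques, N m; "ee_pos": TCP position; "ee_rot": TCP orientation; "ft_force": force on the tool from outside, world axes, zero at the start; "moment": the same for the moment, N m; "finger_gap": finger opening in m.
Only numpy, scipy, OpenCV 4.12 (cv2) and the standard library are available. Lean on these libraries where they do the work, as an engineer would, in place of code of your own. Each camera call takes 0.05 s, during which the arm holds its last target.

## Working session

There is one attempt and no reset: what is moved stays moved. The work goes in short steps, each a Python script; the robot and the scene stay as the last script left them, time stands still between calls to the robot, and variables do not carry over. Pictures are saved under pics/ and viewed, and the job is handed in when it is done.

```bash
ls; mkdir -p pics; python3 - <<'E'
from bench import *
import cv2,numpy as np
s=state();print({k:np.round(v,3) for k,v in s.items()})
for n in("scene","side","wrist"):
    d=get_image(n);cv2.imwrite(f"pics/{n}0.png",d["frame"]);np.savez(f"{n}0.npz",**d)
    print(n,d["camera_matrix"].tolist(),np.round(d["view"],3).tolist(),[k for k in d])
E
```

```text
pics
{'time': np.float64(0.0), 'joint_pos': array([ 1.272,  0.092,  1.232, -0.   ,  1.82 , -0.057]), 'dq': array([ 0.   ,  0.001,  0.001, -0.001, -0.   ,  0.001]), 'joint_torque': array([ 1.0000e-03, -4.4644e+01, -4.0646e+01,  7.0000e-02,  2.9000e-02,
       -0.0000e+00]), 'ee_pos': array([0.144, 0.582, 0.23 ]), 'ee_rot': array([-0.   ,  0.121,  0.993, -0.001]), 'ft_force': array([ 0.264, -0.159, -0.132]), 'moment': array([ 0.023, -0.015,  0.008]), 'finger_gap': np.float64(0.088)}
scene [[444.759523842928, 0.0, 322.14178439051665], [0.0, 444.759523842928, 193.66064168778632], [0.0, 0.0, 1.0]] [[0.233, 0.972, 0.006, -0.157], [-0.841, 0.198, 0.503, 0.392], [0.488, -0.122, 0.864, -1.374], [0.0, 0.0, 0.0, 1.0]] ['frame', 'depth', 'camera_matrix', 'view']
side [[475.38480172854423, 0.0, 318.2152323377764], [0.0, 475.38480172854423, 193.48503685538702], [0.0, 0.0, 1.0]] [[0.755, -0.655, 0.019, -0.415], [0.449, 0.538, 0.713, -0.366], [-0.477, -0.53, 0.701, -0.96], [0.0, 0.0, 0.0, 1.0]] ['frame', 'depth', 'camera_matrix', 'view']
wrist [[309.70691628693146, 0.0, 322.8200908625912], [0.0, 309.70691628693146, 201.10956408330514], [0.0, 0.0, 1.0]] [[0.239, 0.971, -0.003, -0.597], [-0.943, 0.232, -0.24, 0.029], [-0.233, 0.061, 0.971, -0.39], [0.0, 0.0, 0.0, 1.0]] ['frame', 'depth', 'camera_matrix', 'view']
```

View pics/scene0.png

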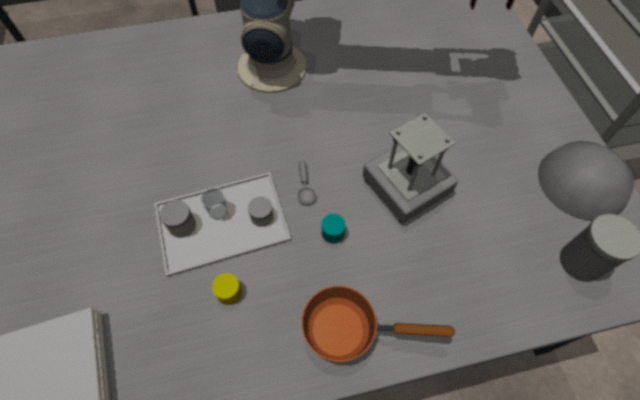

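View pics/side0.png

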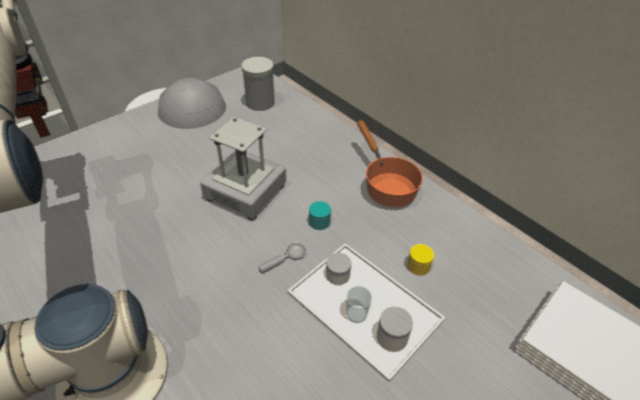

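View pics/wrist0.png

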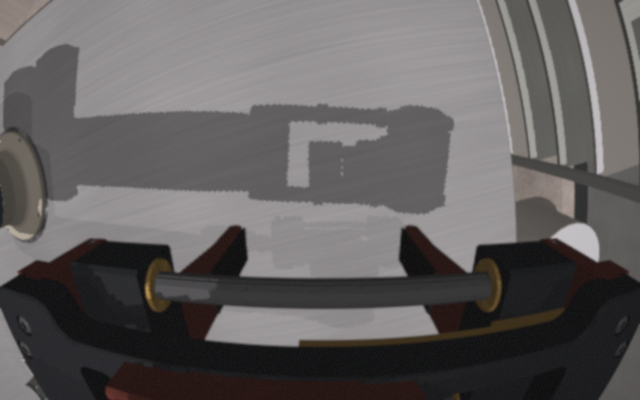

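The scene view shows the wide pot at (175,215), the tumbler at (215,203) and the grey small pot at (261,210), all on the tray. The lift plate is at (421,138) and the spoon at (305,183). The turquoise pot at (334,228) and yellow pot at (227,288) are shaped like the small pot but stand off the tray in the wrong colours, so they are decoys. I'll measure next.

```bash
cat > util.py <<'E'
import numpy as np,cv2
def world(d):
    K=d["camera_matrix"];V=d["view"];z=d["depth"].astype(float)
    v,u=np.mgrid[0:z.shape[0],0:z.shape[1]]
    P=np.stack([(u-K[0,2])/K[0,0]*z,-(v-K[1,2])/K[1,1]*z,-z,np.ones_like(z)],-1)
    W=P@np.linalg.inv(V).T
    W[z<=0]=np.nan
    return W[...,:3]
def ray(d,uv,h):
    K=d["camera_matrix"];I=np.linalg.inv(d["view"])
    uv=np.atleast_2d(uv).astype(float)
    r=np.stack([(uv[:,0]-K[0,2])/K[0,0],-(uv[:,1]-K[1,2])/K[1,1],-np.ones(len(uv))],1)@I[:3,:3].T
    c=I[:3,3];return c+r*((h-c[2])/r[:,2])[:,None]
E
python3 - <<'E'
from util import *
rois={"scene":dict(wide=(150,190,200,245,.075),small=(242,190,280,230,.057),plate=(380,110,460,170,.21),turq=(315,208,352,248,.052),yel=(208,268,245,308,.052)),
"side":dict(wide=(370,300,420,355,.075),small=(322,245,356,290,.057),plate=(205,112,272,155,.21),turq=(303,196,338,235,.052),yel=(402,238,440,280,.052))}
for n in rois:
    d=dict(np.load(n+"0.npz"));W=world(d)
    print(n,"counter z",np.nanmedian(W[150:380:5,200:300:5,2]))
    for k,(a,b,c,e,h) in rois[n].items():
        m=np.zeros(W.shape[:2],np.uint8)
        m[b:e,a:c]=(abs(W[b:e,a:c,2]-h)<.006)
        nl,lab,st,_=cv2.connectedComponentsWithStats(m,connectivity=4)
        i=1+st[1:,4].argmax();mm=(lab==i).astype(np.uint8)
        cs=max(cv2.findContours(mm,0,1)[0],key=cv2.contourArea)
        p=ray(d,cs[:,0],h)[:,:2]
        z=np.nanmedian(W[...,2][lab==i])
        if k=="plate":
            r=cv2.minAreaRect((p*1000).astype(np.float32));print(k,round(z,4),r)
            hull=cv2.convexHull(cs)
        else:
            r=cv2.minEnclosingCircle((p*1000).astype(np.float32));e_=cv2.fitEllipse((p*1000).astype(np.float32));print(k,round(z,4),np.round(r[0],1),round(2*r[1],1),"ell",np.round(e_[0],1),np.round(e_[1],1), "px",st[i])
    # posts & tray floor
sc=cv2.imread("pics/scene0.png");si=cv2.imread("pics/side0.png")
a=cv2.resize(sc[165:315,150:350],None,fx=3,fy=3,interpolation=2)
cv2.imwrite("pics/crop_a.png",a)
b=cv2.resize(sc[100:230,350:470],None,fx=4,fy=4,interpolation=2);cv2.imwrite("pics/crop_b.png",b)
E
```

```text
scene counter z 0.0011271497348946946
wide 0.0751 [ 491.  -308.3] 72.5 ell [ 490.  -308.9] [66.4 68.5] px [160 200  30  27 622]
small 0.0569 [ 510.7 -114.3] 61.0 ell [ 510.5 -114.6] [56.  58.6] px [248 196  25  23 429]
plate 0.2099 ((507.2176513671875, 264.01708984375), (104.64140319824219, 105.0609359741211), 19.895381927490234)
turq 0.0519 [592.5  46.1] 59.6 ell [592.3  46. ] [55.5 58. ] px [322 213  24  23 441]
yel 0.052 [ 683.2 -219. ] 59.2 ell [ 683.1 -219. ] [55.7 57.4] px [213 273  27  26 547]
side counter z 0.0002364948033687364
wide 0.0744 [ 487.8 -312.6] 70.5 ell [ 488.2 -312.1] [66.2 67.9] px [380 307  33  31 787]
small 0.0565 [ 508.5 -118.3] 61.9 ell [ 509. -118.] [56.5 59.2] px [327 253  25  22 427]
plate 0.2098 ((505.2301940917969, 260.67095947265625), (106.89535522460938, 106.45679473876953), 20.11418914794922)
turq 0.0517 [589.3  43.2] 62.8 ell [590.7  43. ] [55.5 59.7] px [309 201  22  18 306]
yel 0.0516 [ 681.  -223.2] 61.9 ell [ 681.4 -222.2] [56.  59.2] px [410 244  25  21 389]
```

View pics/crop_a.png

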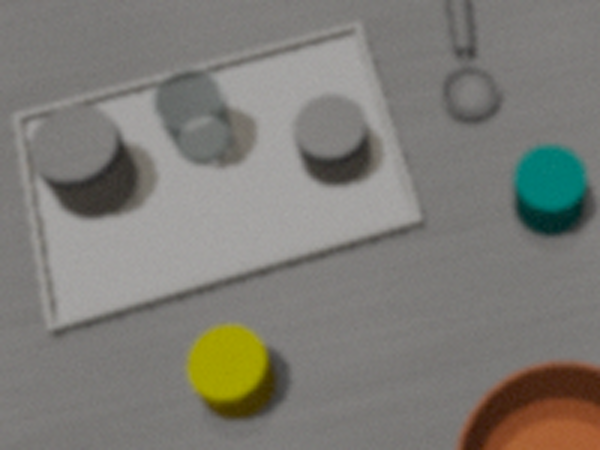

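View pics/crop_b.png

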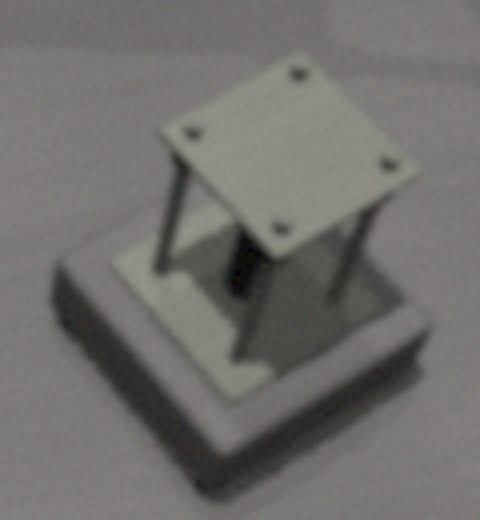

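The crops confirm the choice: the two matte grey-lidded pots stand on the tray with the clear tumbler between them, and the turquoise and yellow pots stand off it. Heights match (75, 57 and 210 mm), as do diameters and the 104 mm plate. The two cameras disagree by about 2–4 mm, so I use the mean: wide (.489,-.3105), small (.510,-.116), plate (.506,.262), lift yaw 20°. Next I go for the wide pot.

```bash
cat > rob.py <<'E'
from bench import *
import numpy as np
def Q(deg):
    p=np.radians((deg+90)/2);return [0,float(np.cos(p)),float(np.sin(p)),0]
def ft(n=20,dt=.02):
    F=[]
    for _ in range(n):
        hold(dt);F.append(state()["ft_force"])
    F=np.array(F);return F.mean(0),F.std(0)
WIDE=[.489,-.3105];SMALL=[.5098,-.1163];PL=[.5062,.2623]
TRAYJ=-6.;LIFTJ=20.
E
python3 - <<'E'
from rob import *
s=state();p=list(s["ee_pos"])
for P,j in((WIDE,TRAYJ),(SMALL,TRAYJ),(PL,LIFTJ)):
    for z in(.04,.20,.33,.36):
        q=inverse_kinematics(P+[z],Q(j));print(z,None if q is None else np.round(q,2))
move_l([p[0],p[1],.34],.2)
print(state()["time"])
move_to(WIDE+[.20],Q(TRAYJ))
s=state();print(s["time"],np.round(s["ee_pos"],4),np.round(s["ee_rot"],3),ft())
import cv2
cv2.imwrite("pics/w1.png",get_image("wrist")["frame"])
E
```

```text
0.04 [-0.62  0.08  1.58 -0.    1.48 -0.52]
0.2 [-0.62  0.03  1.35 -0.    1.76 -0.52]
0.33 [-0.62  0.08  1.06 -0.    2.   -0.52]
0.36 [-0.62  0.1   0.98 -0.    2.05 -0.52]
0.04 [-0.29 -0.07  1.73 -0.    1.48 -0.18]
0.2 [-0.29 -0.12  1.49 -0.    1.77 -0.18]
0.33 [-0.29 -0.07  1.22 -0.    2.   -0.18]
0.36 [-0.29 -0.05  1.14 -0.    2.05 -0.18]
0.04 [ 0.42  0.06  1.6  -0.    1.48  0.07]
0.2 [ 0.42  0.01  1.37 -0.    1.76  0.07]
0.33 [ 0.42  0.05  1.09 -0.    2.    0.07]
0.36 [ 0.42  0.08  1.01 -0.    2.05  0.07]
0.85
4.225 [ 0.4894 -0.3099  0.2001] [0.    0.743 0.67  0.   ] (array([-0.01266862, -0.08603158, -0.25125132]), array([0.6678466 , 0.46480328, 0.56602425]))
```

View pics/w1.png

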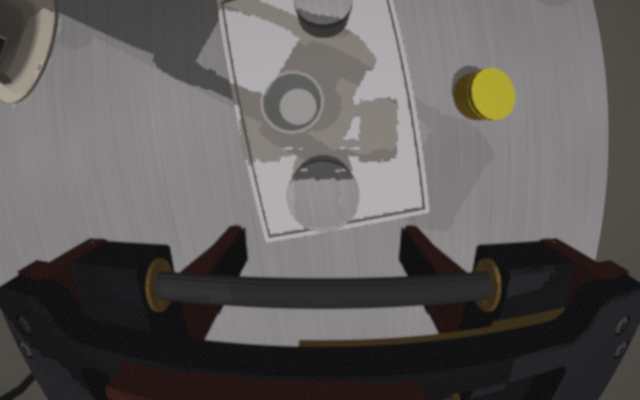

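The wrist view shows the wide lid at (323,195), centred laterally between the fingers (x 245–402). The tumbler at (293,102) is clear. I descend, grip and weigh.

```bash
python3 - <<'E'
from rob import *
e,sd=ft(60);print("empty",e,sd)
move_l(WIDE+[.039],.12)
f=ft(10)
close()
s=state();print(s["time"],s["finger_gap"],s["ee_pos"])
move_l(WIDE+[.20],.1)
hold(.3)
l,sd=ft(60);print("loaded",l,sd,"kg",(e-l)[2]/9.81)
s=state();print(s["time"],s["finger_gap"],s["ee_pos"])
import cv2
cv2.imwrite("pics/w2.png",get_image("wrist")["frame"])
cv2.imwrite("pics/s2.png",get_image("side")["frame"])
E
```

```text
empty [-0.01833715  0.05975773  0.04379771] [0.3746432  0.50562997 0.42466161]
7.7167 0.06768483270413332 [ 0.48899558 -0.31051055  0.03907776]
loaded [ 0.09598208  0.03730547 -2.54878514] [0.4720624  0.45337948 0.49286872] kg 0.2642795979849768
10.775 0.06753684158221657 [ 0.48901908 -0.3104882   0.200016  ]
```

View pics/s2.png

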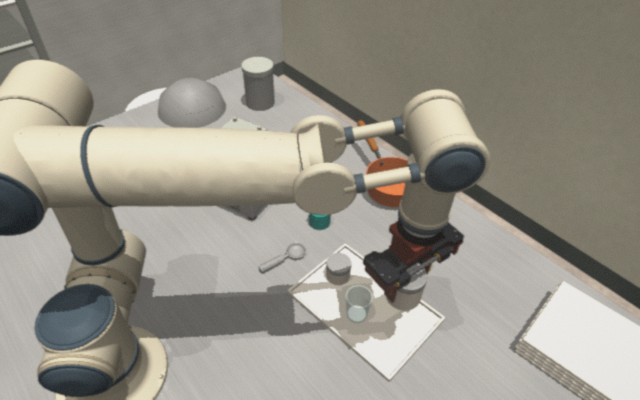

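View pics/w2.png

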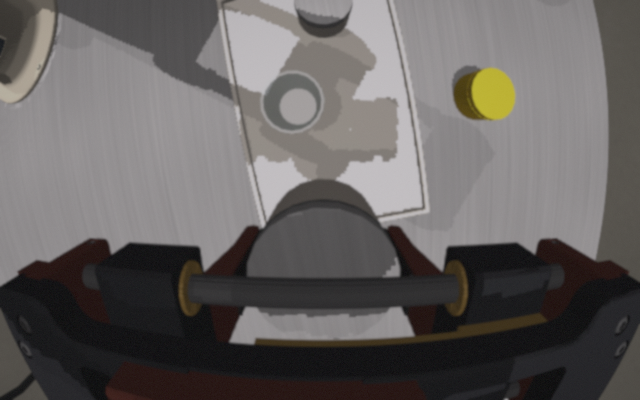

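The grip is good: gap 67.6 mm for a 68 mm pot, mass about 0.264 kg, so the expected sink is about 37 mm. The wrist view shows the pot upright in the fingers at (322,255). I carry it over to the lift.

```bash
python3 - <<'E'
from rob import *
move_l(WIDE+[.31],.15)
move_to(PL+[.31],Q(LIFTJ))
hold(.2)
l,sd=ft(60);print("loaded",l)
s=state();print(s["time"],s["finger_gap"],s["ee_pos"])
import cv2,numpy as np
for n in("scene","side","wrist"):
    d=get_image(n);cv2.imwrite(f"pics/{n}3.png",d["frame"])
E
```

```text
loaded [ 0.04923113 -0.01331893 -2.55011278]
15.0167 0.06785356486986417 [0.50620613 0.26230245 0.31000274]
```

View pics/scene3.png

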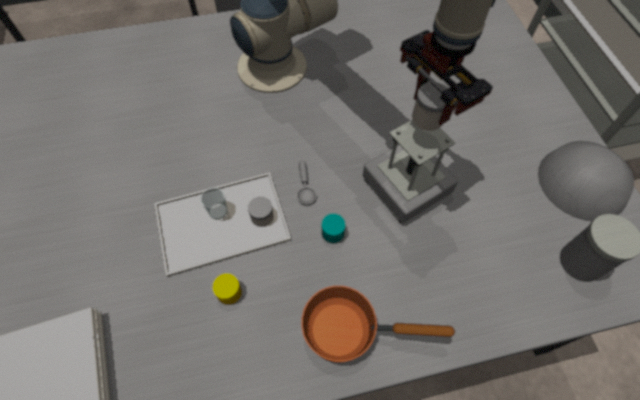

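View pics/side3.png

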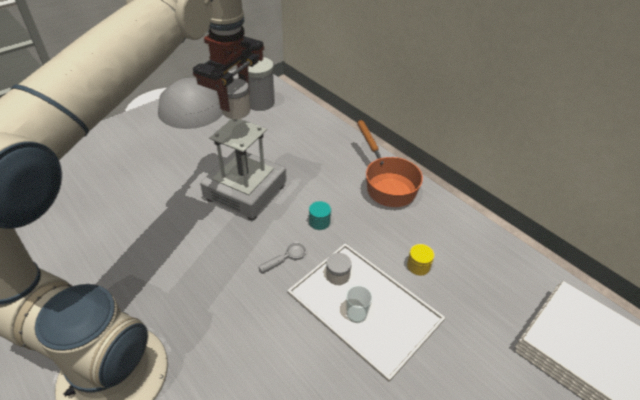

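View pics/wrist3.png

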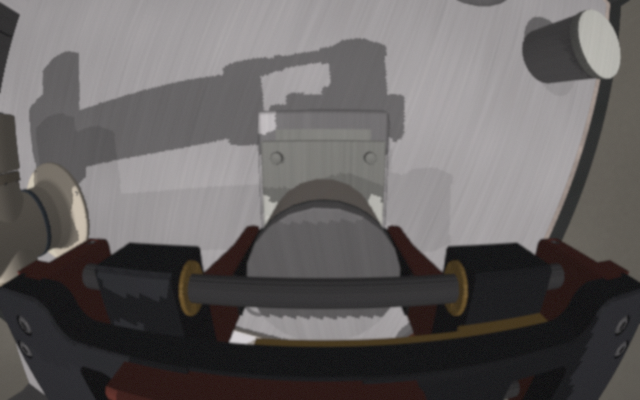

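The wrist view shows the posts at (277,158) and (370,158), symmetric about the fingers' midline at x=323, with the plate edges parallel. I lower gently and fit force against height.

```bash
python3 - <<'E'
from rob import *
move_l(PL+[.250],.08)
move_l(PL+[.238],.012)
Z=[];F=[]
for sink in(.012,.022,.030):
    move_l(PL+[.244-sink],.018)
    hold(.1)
    f,_=ft(40);z=state()["ee_pos"][2];Z.append(z);F.append(f[2]);print(round(.244-z,4),f)
s=state();print(s["time"],s["finger_gap"],s["ee_pos"])
Fe=0.0
a=np.array(F)-56*(np.array(.244-np.array(Z)))
print("intercepts",a,"balance sink",-(a.mean()-Fe)/56)
E
```

```text
0.012 [ 0.05628088 -0.09283981 -1.36927998]
0.022 [-0.43269997 -0.1390081  -0.8532811 ]
0.03 [-0.47351832 -0.03842567 -0.27942946]
21.3 0.0675242806692043 [0.50619997 0.26227641 0.21400572]
intercepts [-2.04054151 -2.08399598 -1.95910921] balance sink 0.03621218272946791
```

```bash
python3 - <<'E'
from rob import *
move_l(PL+[.244-.0365],.012)
hold(.2)
f,_=ft(120,.015);s=state();print(s["time"],s["ee_pos"],f)
E
```

```text
24.1917 [0.50620684 0.26230564 0.2074965 ] [-0.70793027 -0.35470146  0.08412613]
```

Vertical force is balanced within 0.1 N. I release.

```bash
python3 - <<'E'
from rob import *
import cv2
gripper_open()
hold(.4)
f,_=ft(15);s=state();print(s["time"],s["finger_gap"],s["ee_pos"],f)
move_l(PL+[.34],.15)
move_to(SMALL+[.30],Q(TRAYJ))
for n in("scene","side"):
    d=get_image(n);cv2.imwrite(f"pics/{n}4.png",d["frame"]);np.savez(f"{n}4.npz",**d)
print(state()["time"])
E
cat > meas.py <<'E'
from util import *
import sys
def top(d,guess,h,tol=.006,rad=.06):
    W=world(d);m=(abs(W[...,2]-h)<tol)&(np.hypot(W[...,0]-guess[0],W[...,1]-guess[1])<rad)
    nl,lab,st,_=cv2.connectedComponentsWithStats(m.astype(np.uint8),connectivity=4)
    i=1+st[1:,4].argmax();z=np.median(W[...,2][lab==i])
    cs=max(cv2.findContours((lab==i).astype(np.uint8),0,1)[0],key=cv2.contourArea)
    p=(ray(d,cs[:,0],z)[:,:2]*1000).astype(np.float32)
    return z,cv2.fitEllipse(p),cv2.minEnclosingCircle(p)
E
python3 - <<'E'
from meas import *
for n in("scene","side"):
    d=dict(np.load(n+"4.npz"))
    for nm,g,h in(("wide",(.506,.262),.244),("small",(.51,-.116),.057)):
        try:print(n,nm,top(d,g,h,.012))
        except Exception as e:print(n,nm,e)
E
```

```text
25.375 0.08790107506573647 [0.50620477 0.26228374 0.2075128 ] [-0.02883061  0.00767516  0.03883702]
27.925
scene wide (np.float64(0.24311225176557494), ((510.01458740234375, 260.6971130371094), (67.18148803710938, 74.56842041015625), 56.790061950683594), ((510.7824401855469, 261.4203186035156), 38.30143737792969))
scene small (np.float64(0.05685971846733606), ((512.3592529296875, -114.22196197509766), (56.66548538208008, 62.806636810302734), 97.31400299072266), ((512.1741943359375, -113.43279266357422), 32.190101623535156))
side wide (np.float64(0.24228812888643692), ((502.0044860839844, 239.37841796875), (40.418338775634766, 73.6823501586914), 87.75994110107422), ((503.29498291015625, 248.432861328125), 35.94556427001953))
side small (np.float64(0.05635718815877638), ((507.881591796875, -119.08291625976562), (57.369930267333984, 63.56202697753906), 132.57456970214844), ((507.0048828125, -119.4024429321289), 33.019691467285156))
```

View pics/side4.png

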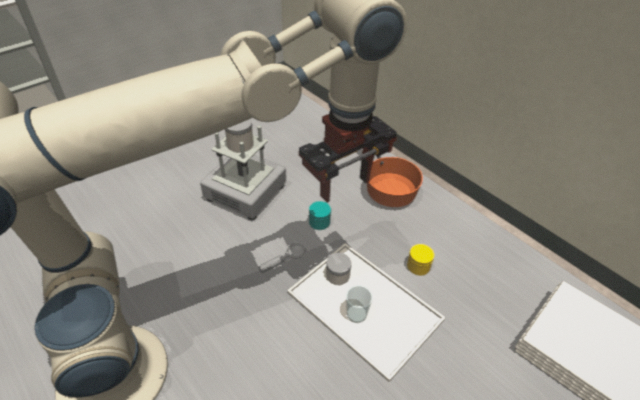

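View pics/scene4.png

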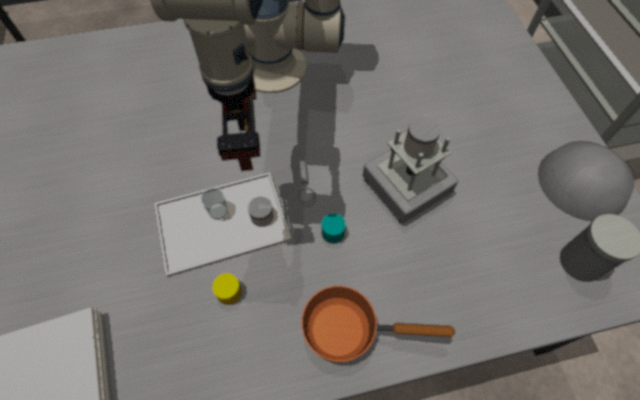

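The scene view shows the wide pot upright between the four posts at (422,132). I redo the lid fit with a tighter height band, since part of the side wall leaked in.

```bash
python3 - <<'E'
from meas import *
d=dict(np.load("scene4.npz"))
for t in(.003,.005):
    print(top(d,(.506,.262),.2435,t,.05))
    print(top(d,(.51,-.116),.057,t))
f=d["frame"];cv2.imwrite("pics/crop4.png",cv2.resize(f[100:225,350:470],None,fx=4,fy=4,interpolation=2))
E
```

```text
(np.float64(0.24338565364485998), ((507.0048828125, 262.5277099609375), (65.8133544921875, 66.50343322753906), 18.380273818969727), ((507.0018310546875, 262.1570129394531), 34.39005661010742))
(np.float64(0.057121763160497), ((509.4952087402344, -114.68358612060547), (54.82722473144531, 56.45973205566406), 90.02495574951172), ((509.9143371582031, -114.89604949951172), 29.49440574645996))
(np.float64(0.24334850812192332), ((507.80706787109375, 262.27117919921875), (66.01482391357422, 68.4510269165039), 62.870540618896484), ((507.7370300292969, 261.6546936035156), 35.311134338378906))
(np.float64(0.057073210375153005), ((510.09283447265625, -114.5702896118164), (55.63026428222656, 57.8427619934082), 102.0526123046875), ((511.1829528808594, -114.891845703125), 30.761877059936523))
```

View pics/crop4.png

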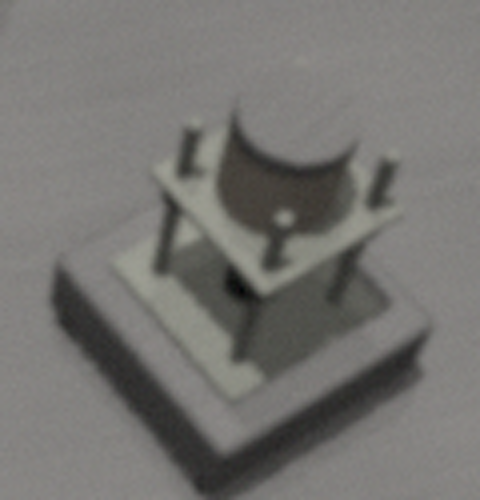

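The wide pot is centred within about 2 mm of the plate in the same camera, and its lid is at 0.2434 m (sink 36.6 mm). Now the grey small pot.

```bash
python3 - <<'E'
from rob import *
import cv2
move_l(SMALL+[.20],.15);hold(.2)
e,sd=ft(60);print("empty",e)
cv2.imwrite("pics/w5.png",get_image("wrist")["frame"])
move_l(SMALL+[.028],.12)
close()
s=state();print(s["time"],s["finger_gap"],s["ee_pos"])
move_l(SMALL+[.20],.1);hold(.2)
l,sd=ft(60);print("loaded",l,"kg",(e-l)[2]/9.81)
s=state();print(s["time"],s["finger_gap"],s["ee_pos"])
cv2.imwrite("pics/w6.png",get_image("wrist")["frame"])
E
python3 -c "
import cv2,numpy as np
cv2.imwrite('pics/w56.png',cv2.resize(np.hstack([cv2.imread('pics/w5.png'),cv2.imread('pics/w6.png')]),(800,250)))"
```

```text
empty [ 0.0642901   0.10390132 -0.13205956]
32.15 0.05779140320340315 [ 0.50982233 -0.11630038  0.02809624]
loaded [ 0.05339365  0.02439683 -1.49643457] kg 0.1390800215474619
35.2167 0.05756223340423093 [ 0.50982455 -0.11630792  0.20000601]
```

View pics/w56.png

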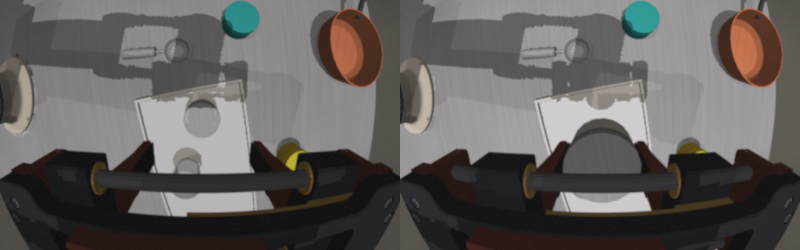

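The small pot is gripped (gap 57.6 mm) and weighs about 0.14–0.15 kg, so I expect 24–27 mm more sink. I carry it over and lower it onto the lid.

```bash
python3 - <<'E'
from rob import *
import cv2
T=[.5062,.2615];C=.2665
move_l(SMALL+[.335],.18)
move_to(T+[.335],Q(LIFTJ))
cv2.imwrite("pics/w7.png",get_image("wrist")["frame"])
l,_=ft(30);print("loaded",l)
move_l(T+[C+.006],.08)
move_l(T+[C-.006],.012)
a=[]
for sink in(.010,.018):
    move_l(T+[C-sink],.015);hold(.1)
    f,_=ft(60);z=state()["ee_pos"][2];a.append(f[2]-56*(C-z));print(round(C-z,4),f)
s=state();print(s["time"],s["finger_gap"],s["ee_pos"],"balance",-np.array(a)/56)
E
```

```text
loaded [ 0.03119423 -0.1689526  -1.50511541]
0.01 [-0.30285925 -0.19152842 -0.96575165]
0.018 [ 0.32492851  0.09220125 -0.65291292]
43.5083 0.05784806799065842 [0.5062292  0.26151338 0.2485025 ] balance [0.02726767 0.02965666]
```

View pics/w7.png

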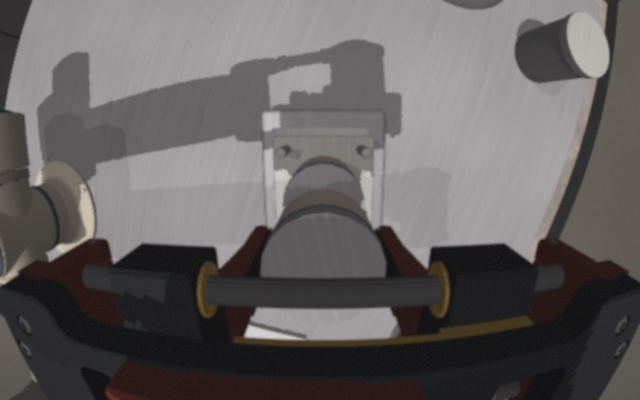

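```bash
python3 - <<'E'
from rob import *
T=[.5062,.2615];C=.2665
move_l(T+[C-.0268],.012);hold(.2)
f,_=ft(150,.017);s=state();print(s["time"],s["ee_pos"],f)
E
```

```text
47.0917 [0.50619918 0.26149515 0.23969792] [0.58675264 0.19034669 0.06912345]
```

Balanced within about 0.1 N, so I release.

```bash
python3 - <<'E'
from rob import *
import cv2
T=[.5062,.2615]
gripper_open();hold(.4)
f,_=ft(10);s=state();print(s["time"],s["finger_gap"],f)
move_l(T+[.36],.12)
move_to([.45,-.1,.36],Q(TRAYJ))
for n in("scene","side"):
    d=get_image(n);cv2.imwrite(f"pics/{n}8.png",d["frame"]);np.savez(f"{n}8.npz",**d)
print(state()["time"])
from meas import *
d=dict(np.load("scene8.npz"))
h=.2397+.029
print(top(d,(.506,.262),h,.004,.05))
f=d["frame"];cv2.imwrite("pics/crop8.png",np.hstack([cv2.resize(f[90:220,360:470],(390,460)),cv2.resize(np.load("side8.npz")["frame"][90:220,190:300],(390,460))]))
E
```

```text
48.3167 0.08777280017477529 [-0.05420033 -0.10655253  0.07654537]
50.9333
(np.float64(0.2685171819579242), ((507.112060546875, 262.1326904296875), (55.82101821899414, 58.29936218261719), 47.91138458251953), ((507.4693908691406, 261.9793395996094), 30.44887924194336))
```

View pics/crop8.png

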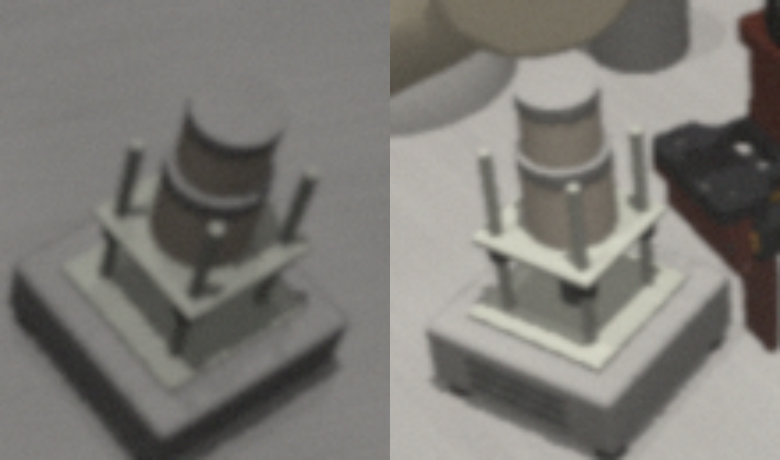

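View pics/scene8.png

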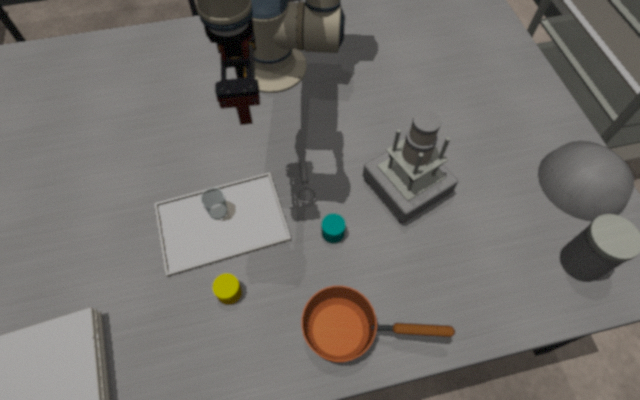

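The stack is upright between the posts. The small lid measures (507.1,262.1) mm against (507.2,262.4) for the wide lid and (507.2,264.0) for the plate in the same camera. The tumbler (215,203) and spoon (305,183) look unmoved, and the arm is clear.

```bash
python3 -c "
from bench import *
job_done();print(state()['time'])"
```

```text
the job is handed in; nothing more can be done
the job is handed in; nothing more can be done
```

I set the wide pot (about 0.26 kg) on the sprung plate and released it, then stacked the small grey pot (about 0.15 kg) on its lid. Both were lowered at 1–2 cm/s and let go with the vertical wrist force within about 0.1 N of zero. The job was handed in shortly after 50.9 s.

- **Final checks:** In the scene camera the small pot's centre is within 1 mm of where I measured the wide pot before stacking. The wide pot was then about 2 mm from the plate centre. The stack looks upright, and its top was at 0.2685 m, within a millimetre of the height at which I released it. The tumbler and spoon look unmoved, by eye only.
- **Disagreements:**
  - The two fixed cameras differ by about 2–4 mm, so I used their mean.
  - I saw sideways forces of up to 0.8 N while pressing down; they were gone after release.
  - For the small pot, the force readings on the way down suggested a sink of 27–30 mm, while its weight suggested 24–27 mm. I released at 26.8 mm, where the force read 0.07 N.
- **Not checked:** The plate's speed could not be measured directly. I judged it from the slow lowering and the balanced force at release.

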